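Shower off, then open the descaling jar and keep hold of its cap

TASK

Before descaling the shower head, switch the shower off by pushing the wall toggle's lever fully down, then unscrew the tight metal cap of the square jar that stands braced in its socket (anticlockwise seen from above); lift only once the threads have let go, so that the jar stays down in its socket, and disturb nothing else on the ledge. Finish while still holding the cap level over the jar's mouth, two to three centimetres clear of it, ready to close it again at once: do not put it down or let go.

Things in the scene. Friction and masses are not known exactly. Their poses are not given: they have to be found in the camera images.
- toggle (a joint): angle of the wall toggle's lever: 0 = on (lever slants up, 0.45 rad above level), 0.9 = off (slants down, 0.45 rad below level), its stops at both ends. Stiff: about 3 N at the tip, and it stays where it is left.
- toggle_pivot (a point): pivot of the wall toggle, on the white switch plate of a small fixed tiled pillar (130 mm wide, 50 thick, top 156 mm above the ledge; ledge at z = 0) on the right; 100 mm above the ledge. x runs level along the wall, y level straight out of the wall towards the middle of the ledge, z up. The lever swings in the y-z plane.
- toggle_tip (a point): centre of the 18 mm steel ball at the end of the toggle's lever, 60 mm from the pivot; the lever is a round steel rod 12 mm thick.
- jar_mouth (a point): centre of the open mouth (rim plane) of the white jar, 88 mm above the ledge; z up, x and y parallel to the sides of its square body. The body is 72 x 72 mm and 56 high, then a round neck 39 mm across.
- jar: the same jar; origin at the centre of its underside. Loose, about 0.32 kg, it stands in a fixed grey square socket (86 mm square outside, walls 26 high) with 1 mm play a side, which keeps it from turning but not from rising: lifting the cap before the threads let go lifts the jar too.
- cap_mid (a point): centre of the round metal screw cap, half-way up: 56 mm across, 40 high, finely ribbed, solid in its upper half, about 60 g. Screwed tight, this point is 3 mm above jar_mouth and the cap's underside 71 mm above the ledge. z up, x along the raised bar across the cap's top; at the start x is 0 to 0.15 rad anticlockwise of the jar's x.
- cap: the same cap; origin at the centre of its underside. It resists turning with up to 0.8 N m, easing as it turns, climbs about 2 mm per rad turned anticlockwise (from above); its two inner lugs come free when its x is 1.12 rad from the jar's x, and it lifts straight off from 1.15 to 2.4 rad (then a stop). Once free, the sprung seal under it pushes it up another 1 mm.
- brush_holder: bystander: fixed bamboo toothbrush holder, 62 x 110 mm and 56 high, three slots along its y, a brush standing 155 mm tall in the end slot; origin under its centre. It may change places with the jar.
- soap_dish: bystander: frosted glass soap dish 90 x 130 x 24 mm, with soap; origin under its centre.
- tube_cap: bystander: small lime toothpaste tube cap, 22 mm across and high; origin under its centre.
- compact: bystander: closed round makeup mirror, 72 mm across, 15 thick; origin under its centre.
- tumbler: bystander: grey tumbler, 70 mm across, 95 high; origin under its centre.
- pump_bottle: bystander: white pump bottle, 60 mm across, 152 high; origin under its centre.
- nail_brush: bystander: nail brush 90 x 40 x 30 mm; origin under its centre.
There are look-alikes about, which are no part of the job. Leave any red or yellow look-alike of the jar alone.

How it is judged:
By the outcome, as a careful person would: the job done as asked, in the order asked, and still so for the second after the job is handed in, while the arm keeps its last pose, push and grip.
It also fails if it takes over 51 s, if anything falls off the work surface, if the arm or the gripper's body presses on something with over 40 N, if the wrist force passes 120 N, or if a joint passes its speed limit or range.

ROBOT

A 7-joint arm with a two-finger parallel gripper is mounted at the origin on the work surface. World frame = base frame: x ahead of the robot, y to its left, z up, the work surface at z = 0. Lengths are in m, angles in rad, forces in N, time in s.
With the tool pointing down it reaches from about 0.35 to 0.9 m from the base axis. Payload 8.1 kg.
Tool frame: the origin (TCP) lies midway between the tips of the shut fingers; the grasp point (between the pads) lies 19 mm behind it; z points along the fingers, x is the direction in which the jaws open and shut, and the axes are right-handed (so a half turn about z gives the same grasp; the last joint's range is limited). The gripper opens to 92 mm and grips with 3 to 60 N. Pads are 19 mm wide; open, the fingers measure 130 mm over their backs; the gripper's body (75 mm by 190 mm) begins 47 mm behind the grasp point.
Start: joints at [1.016, 0.434, 0.025, 1.573, -0.012, 1.134, -0.075], TCP at [0.273, -0.562, 0.227] pointing down, gripper open.
Joint ranges: [-2.62, 2.62], [-0.44, 2.09], [-1.27, 1.32], [0.08, 2.57], [-1.32, 4.46], [0.12, 2], [-2.74, 2.74]. Speed limits (rad/s): [2.22, 2.22, 3.01, 3.01, 3.14, 3.14, 3.14].

INTERFACE

Orientations are given as a rotation vector (axis times angle).
In Python, from cell import arm gives the robot as it stands.
- The arm moves only by the tool jog_arm, never from a script. Its argument "commands" is a list of rows, each an object with "translation": the shift along the tool's x, y, z in mm, a list of three; "turn": the turn, a rotation vector about the tool's x, y, z in rad, a list of three. A call has 1 to 12 rows; each row is the pose to reach, as a shift and turn from the pose commanded when the call began, along the tool's axes at that moment; what a row does not reach only later rows make up. A row lasts 1/12 s, in which the tool goes at most 41.7 mm and 7.16 degrees, less where a joint would pass 70% of its speed; a pose out of reach is approached as far as the arm can. A call with a gripper value outside its range is refused whole. "claw" is the closure, from -1 (fully open) to 1 (shut), so that 0 is half open, set as the call begins (left out, the last holds). The fingers move at their own pace and stop on an object; "grip_force" is the grip in N (left out, the last holds). Time passes only in rows, so rows that repeat a pose let the fingers close. It gives the time, the measured TCP pose, the force and the opening at its end, in the units of the state.
- arm.observe(): the state, without advancing time (a new reading comes with each control period).
- arm.get_image(name): name is "side" or "top" or "wrist"; returns the picture (400x640x3 uint8, blue, green, red); there is no depth.
- arm.camera_info(name): a dict with "vertical_fov" (degrees; the focal length in pixels is half the picture's height over the tangent of half this angle, whatever the lens; pixels are square), "cx", "cy" (the principal point, pixels), "eye" and "rotation" of the camera in the world. Camera axes: x right, y up, looking along -z (the intrinsics and any distortion apply to the point x, -y, -z); pixel columns grow to the right and rows downward; lengths in m; the calibration is good to about 2 mm. A picture is of the moment at which its call begins: read the wrist's pose just before it. camera_info takes no time and is no camera call; for the wrist camera it gives the pose at the moment of the call.
- arm.sign_off(): hands the job in, once; it reports no verdict.
Trained networks look in the newest picture that a camera, given by its name, has taken for a name from the list of things; names that differ only in an ending like _2 or _b are one class to them, and where a whole thing is asked for, a point or a joint stands for the part that bears it (a point fixed in the world has none). Each returns a list of dicts, best first, with "confidence" (0 to 1); they miss things now and then, are a little off and sometimes report something else, mostly with a low value. They report only what shows in the picture. A call takes as long as a camera call. They do not tell look-alikes from the thing itself.
- arm.trace(camera, query): "region" (400x640 bool, what is visible of it) and "box" ([left, top, width, height] in pixels, round what is visible of it).
- arm.landmark_of(camera, query): "at" ([column, row] in pixels: a listed point, or the origin of a listed thing).
The state is a dict: "clock": time; "joints": joint angles; "dq": joint speeds; "joint_efforts": joint torques, N m; "position": TCP position; "ee_rot": TCP orientation; "force": force on the tool from outside, world axes, zero at the start; "ft_torque": the same for the moment, N m; "width": opening from 0.0 (shut) to 1.0 (fully open).
Only numpy, scipy, OpenCV 4.12 (cv2) and the standard library are available. Lean on these libraries where they do the work, as an engineer would, in place of code of your own. Each camera call takes 0.05 s, during which the arm holds its last target. There are 200 camera calls.

## Working session

There is one attempt and no reset: what is moved stays moved. The work goes in short steps, Python scripts to look and compute and a tool call to move; the robot and the scene stay as the last step left them, time stands still between calls to the robot, and variables do not carry over. Pictures are saved under pics/ and viewed, about 8 in all and at most 12, crops included, and the job is handed in when it is done.

Besides the shell and the picture viewer there is one more tool, called after "Call:" as name([rows], argument=value, ...), one row to a line, values as JSON. jog_arm: Moves the arm, as the interface text tells. Its arguments: {"type":"object","properties":{"commands":{"type":"array","items":{"type":"object","properties":{"translation":{"type":"array","items":{"type":"number"}},"turn":{"type":"array","items":{"type":"number"}}}}},"claw":{"type":"number"},"grip_force":{"type":"number"}},"required":["commands"]}

```bash
mkdir -p pics; ls
python3 - <<'E'
from cell import arm
import cv2,numpy as np
s=arm.observe();print({k:np.round(v,3) for k,v in s.items()})
a=[arm.get_image(n) for n in("side","top")]
for n in("side","top","wrist"):print(n,arm.camera_info(n))
for n,i in zip(("side","top"),a):cv2.imwrite(f"pics/{n}0.png",i)
for n in("side","top"):
  for q in("toggle_pivot","toggle_tip","cap_mid","jar_mouth","jar","cap","brush_holder","pump_bottle","tumbler"):
    print(n,q,[(np.round(d["at"],1).tolist(),round(d["confidence"],2)) for d in arm.landmark_of(n,q)])
E
```

```text
pics
{'clock': np.float64(0.0), 'joints': array([ 1.016,  0.435,  0.025,  1.574, -0.012,  1.134, -0.075]), 'dq': array([ 0.   ,  0.002,  0.001, -0.002, -0.   ,  0.002,  0.001]), 'joint_efforts': array([ 0.0000e+00, -6.6785e+01,  9.8500e-01, -3.1445e+01, -6.0000e-02,
        4.3000e-02,  0.0000e+00]), 'position': array([ 0.273, -0.562,  0.226]), 'ee_rot': array([-2.662e+00,  1.667e+00,  2.000e-03]), 'force': array([ 0.1  , -0.076, -1.071]), 'ft_torque': array([ 0.009, -0.01 ,  0.024]), 'width': np.float64(1.003)}
side {'vertical_fov': 55.81256837828631, 'cx': 319.71863064689074, 'cy': 195.15493677346194, 'eye': array([0.25701883, 0.70940739, 0.7889526 ]), 'rotation': array([ 0.24921357, -1.09256519, -2.50769582])}
top {'vertical_fov': 47.22141517482306, 'cx': 320.9354406012755, 'cy': 196.85974240348833, 'eye': array([0.34513169, 0.04108164, 1.47774624]), 'rotation': array([ 0.11470823, -0.13692906, -1.54360309])}
wrist {'vertical_fov': 67.2259909022304, 'cx': 322.60181930850524, 'cy': 196.0347759408234, 'eye': array([ 0.33387711, -0.53153316,  0.38349498]), 'rotation': array([-0.23018
[... 412 characters left out ...]
, 0.62)]
side cap [([295.7, 273.8], 0.97)]
side brush_holder [([333.0, 205.3], 0.87)]
side pump_bottle [([244.6, 269.6], 0.89)]
side tumbler [([309.9, 162.1], 0.83)]
top toggle_pivot [([444.8, 229.8], 0.66)]
top toggle_tip [([426.1, 226.6], 0.58)]
top cap_mid [([236.4, 206.5], 0.82)]
top jar_mouth [([284.0, 227.6], 0.94), ([240.5, 256.1], 0.76), ([243.0, 207.6], 0.53)]
top jar [([203.1, 185.2], 0.77), ([286.0, 230.7], 0.76), ([239.1, 256.3], 0.73), ([243.0, 211.8], 0.64)]
top cap [([235.9, 212.8], 0.83), ([384.9, 163.1], 0.15)]
top brush_holder [([337.0, 202.4], 0.75), ([240.5, 210.1], 0.48)]
top pump_bottle [([246.9, 165.2], 0.56), ([238.8, 209.2], 0.17)]
top tumbler [([386.9, 160.6], 0.9)]
```

View pics/side0.png

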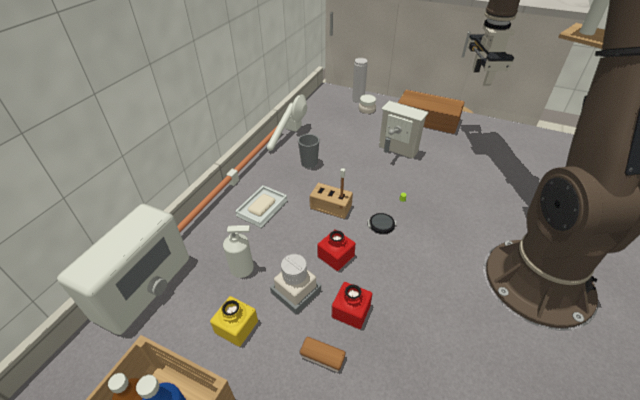

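View pics/top0.png

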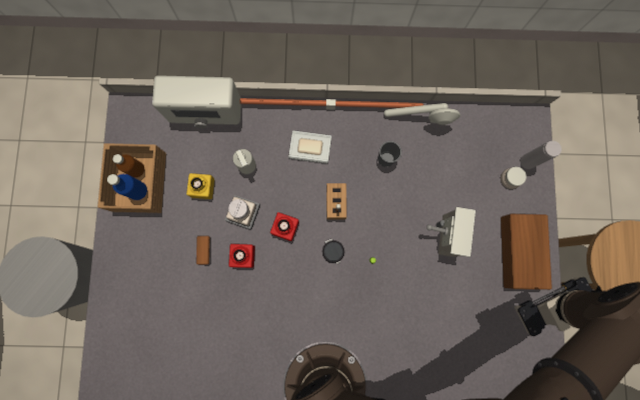

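```bash
cat > h.py <<'E'
import numpy as np,cv2
from scipy.spatial.transform import Rotation as R
from scipy.optimize import least_squares
def K(c):
    f=200/np.tan(np.radians(c["vertical_fov"]/2));return f,c["cx"],c["cy"]
def ray(c,p):
    f,cx,cy=K(c);d=np.array([(p[0]-cx)/f,-(p[1]-cy)/f,-1.]);d=R.from_rotvec(c["rotation"]).apply(d);return np.array(c["eye"]),d/np.linalg.norm(d)
def atz(c,p,z):
    e,d=ray(c,p);return e+d*(z-e[2])/d[2]
def proj(c,X):
    f,cx,cy=K(c);q=R.from_rotvec(c["rotation"]).inv().apply(np.atleast_2d(X)-c["eye"]);return np.c_[cx+f*q[:,0]/-q[:,2],cy-f*q[:,1]/-q[:,2]]
def tri(obs):
    A=0;b=0
    for c,p in obs:
        e,d=ray(c,p);M=np.eye(3)-np.outer(d,d);A=A+M;b=b+M@e
    X=np.linalg.solve(A,b);return X,[np.round(proj(c,X)[0]-p,1) for c,p in obs]
E
python3 - <<'E'
from h import *
from cell import arm
s=arm.camera_info("side");t=arm.camera_info("top")
for n,a,b in(("pivot",(400.5,128.4),(444.8,229.8)),("tip",(391.5,130.7),(426.1,226.6)),("cap",(295.3,270.9),(236.4,206.5)),("brush",(333,205.3),(337,202.4)),("tumbler",(309.9,162.1),(386.9,160.6)),("pump",(244.6,269.6),(246.9,165.2))):
  X,r=tri([(s,a),(t,b)]);print(n,X.round(4),r)
print(atz(s,(295.3,270.9),.091),atz(t,(236.4,206.5),.091))
print(atz(s,(400.5,128.4),.1),atz(t,(444.8,229.8),.1))
E
```

```text
pivot [ 0.4699 -0.3512  0.1105] [array([-1.9, -0.3]), array([0.3, 2. ])]
tip [ 0.4799 -0.2883  0.1356] [array([-0.6, -0.1]), array([0.1, 0.6])]
cap [0.528  0.2789 0.0925] [array([-2.6, -0.6]), array([0.5, 1.9])]
brush [ 0.5647 -0.0305  0.0061] [array([-0.8, -0.2]), array([0.2, 0.7])]
tumbler [ 0.7141 -0.1923  0.0038] [array([0.8, 0.2]), array([-0.2, -0.8])]
pump [ 0.6825  0.2687 -0.005 ] [array([-1.4, -0.3]), array([0.4, 1. ])]
[0.52254681 0.27694387 0.091     ] [0.53401105 0.28109498 0.091     ]
[ 0.46694949 -0.36824212  0.1       ] [ 0.47702757 -0.35335405  0.1       ]
```

The side view shows the jar and its metal cap at about (295,272), between the red and yellow look-alikes and the pump bottle. The toggle pillar is at about (400,130). The top view shows the same, with the lever at about (432,228) pointing left (+y). I'll move above the toggle for a close look.

```bash
cat >> h.py <<'E'
def Rt(yaw):  # tool down, tool x at world yaw
    c,s=np.cos(yaw),np.sin(yaw);return R.from_matrix(np.array([[c,s,0],[s,-c,0],[0,0,-1]]))
def cmd(s,pos,yaw):
    R0=R.from_rotvec(s["ee_rot"]);t=R0.inv().apply(np.array(pos)-s["position"])*1000
    return t.round(1).tolist(),(R0.inv()*Rt(yaw)).as_rotvec().round(3).tolist()
E
python3 - <<'E'
from h import *
from cell import arm
s=arm.observe();c=arm.camera_info("wrist")
R0=R.from_rotvec(s["ee_rot"])
print(R0.inv().apply(c["eye"]-s["position"]),R0.inv().apply(R.from_rotvec(c["rotation"]).as_matrix().T))
print(cmd(s,(.478,-.24,.27),0.0))
E
```

```text
[-0.00081489 -0.06831595 -0.15745472] [[ 9.99999783e-01  3.09035721e-04  5.81059528e-04]
 [ 1.49996970e-04 -9.66680974e-01  2.55984123e-01]
 [ 6.40807429e-04 -2.55983981e-01 -9.66680811e-01]]
([-200.4, -325.2, -43.2], [0.0, -0.0, -1.119])
```

Call:
jog_arm([
  {"translation": [0,0,-43],"turn": [0,0,-0.1]},
  {"translation": [-200,-325,-43],"turn": [0,0,-1.119]},
  {"translation": [-200,-325,-43],"turn": [0,0,-1.119]},
  {"translation": [-200,-325,-43],"turn": [0,0,-1.119]},
  {"translation": [-200,-325,-43],"turn": [0,0,-1.119]},
  {"translation": [-200,-325,-43],"turn": [0,0,-1.119]},
  {"translation": [-200,-325,-43],"turn": [0,0,-1.119]},
  {"translation": [-200,-325,-43],"turn": [0,0,-1.119]},
  {"translation": [-200,-325,-43],"turn": [0,0,-1.119]},
  {"translation": [-200,-325,-43],"turn": [0,0,-1.119]},
  {"translation": [-200,-325,-43],"turn": [0,0,-1.119]},
  {"translation": [-200,-325,-43],"turn": [0,0,-1.119]},
], claw=1)

```text
clock: 2.0
position: [0.48, -0.2366, 0.27]
ee_rot: [-3.14, -0.01, -0.002]
force: [0.4, -0.2, -0.4]
width: 0.177
```

Run:
```python
from h import *
from cell import arm
s=arm.observe();c=arm.camera_info("wrist");i=arm.get_image("wrist")
print(s["clock"],s["position"].round(4),R.from_rotvec(s["ee_rot"]).as_matrix().round(3)[:,0],s["width"])
for q in("toggle_pivot","toggle_tip"):
  for d in arm.landmark_of("wrist",q):
    z=.1 if q[-1]=="t" else .126
    print(q,np.round(d["at"],1),round(d["confidence"],2),atz(c,d["at"],z).round(4))
cv2.imwrite("pics/w1.png",i)
```

```text
2.0 [ 0.48   -0.2366  0.27  ] [1.    0.006 0.001] 0.177294245764917
toggle_pivot [316.8 273.5] 0.87 [ 0.4732 -0.3505  0.1   ]
toggle_tip [493.2 132.1] 0.7 [ 0.6467 -0.181   0.126 ]
toggle_tip [323.6 243.6] 0.6 [ 0.4809 -0.3001  0.126 ]
```

View pics/w1.png

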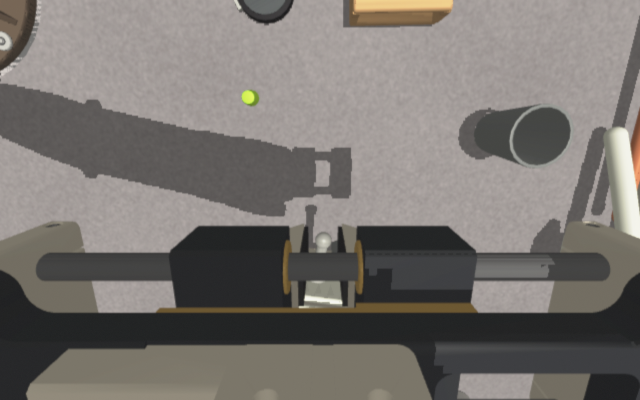

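The ball is at (323,242), seen between the closing fingers, which puts the tip at about (0.481, -0.297). I'll go above it with the fingers shut.

Call:
jog_arm([
  {"translation": [1,35,0]},
  {"translation": [1,58,10]},
  {"translation": [1,58,50]},
  {"translation": [1,58,90]},
  {"translation": [1,58,120]},
  {"translation": [1,58,120]},
  {"translation": [1,58,120]},
], claw=1)

```text
schema error: expected keys translation, turn
```

Run:
```python
from h import *
from cell import arm
s=arm.observe()
print(s["clock"],s["position"].round(4),s["width"],s["force"])
i=arm.get_image("side");t=arm.get_image("top")
cv2.imwrite("pics/s2.png",np.hstack([cv2.resize(i[90:170,350:440],None,fx=4,fy=4,interpolation=2),cv2.resize(t[190:270,400:490],None,fx=4,fy=4,interpolation=2)]))
```

```text
2.15 [ 0.4774 -0.2416  0.2697] 0.04877148220309291 [-0.18488705 -0.05266236 -0.26585501]
```

View pics/s2.png

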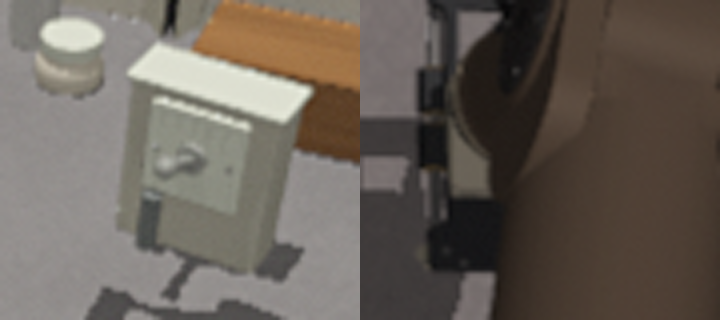

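The move was refused because it lacked the turn key. The side crop shows the lever still up, with the ball at about (392,130), which agrees with before. Resending.

Call:
jog_arm([
  {"translation": [3,35,0],"turn": [0,0,0]},
  {"translation": [3,55,10],"turn": [0,0,0]},
  {"translation": [3,55,50],"turn": [0,0,0]},
  {"translation": [3,55,90],"turn": [0,0,0]},
  {"translation": [3,55,120],"turn": [0,0,0]},
  {"translation": [3,55,120],"turn": [0,0,0]},
  {"translation": [3,55,120],"turn": [0,0,0]},
], claw=1)

```text
clock: 2.83
position: [0.4796, -0.2961, 0.1491]
ee_rot: [-3.14, 0.003, 0.005]
force: [0.2, 0.2, 1.2]
width: 0.008
```

Run:
```python
from h import *
from cell import arm
s=arm.observe()
print(s["clock"],s["position"].round(4),s["width"],s["force"])
i=arm.get_image("side");t=arm.get_image("wrist")
cv2.imwrite("pics/s3.png",np.hstack([cv2.resize(i[90:170,350:440],None,fx=4,fy=4,interpolation=2),cv2.resize(t[160:320,230:410],None,fx=2,fy=2,interpolation=2)]))
```

```text
2.8333 [ 0.4796 -0.2961  0.1491] 0.007952530522725598 [0.15635304 0.17454933 1.20448853]
```

View pics/s3.png

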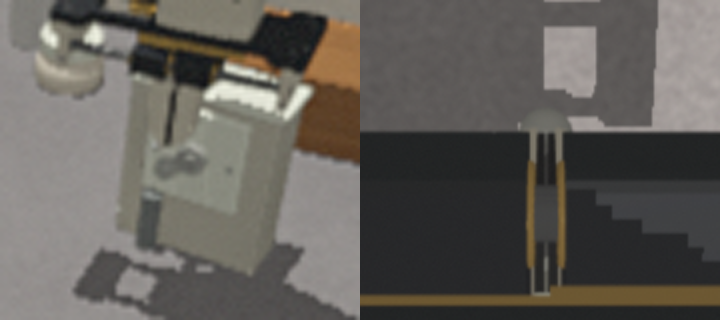

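Run:
```python
from h import *
from cell import arm
c=arm.camera_info("wrist");s=arm.observe()
for y in(-.285,-.29,-.295,-.3,-.305):
  X=np.array([.481,y,.126]); e=X-c["eye"]; 
  # top edge row of ball: sample sphere
  rng=np.random.default_rng(0);v=rng.normal(size=(4000,3));v/=np.linalg.norm(v,axis=1)[:,None]
  p=proj(c,X+.009*v);print(y,p[:,1].min().round(1),p[:,0].min().round(1),p[:,0].max().round(1))
print(proj(c,s["position"]))
```

```text
-0.285 196.0 307.9 336.2
-0.29 203.5 308.0 336.1
-0.295 210.9 308.2 336.0
-0.3 218.2 308.3 335.9
-0.305 225.4 308.4 335.9
[[323.76308371 243.3499576 ]]
```

The ball is centred under the fingertips (x 0.481, y about -0.297). Pushing down now.

Call:
jog_arm([
  {"translation": [1,0,12],"turn": [0,0,0]},
  {"translation": [1,0,20],"turn": [0,0,0]},
  {"translation": [1,0,28],"turn": [0,0,0]},
  {"translation": [1,0,36],"turn": [0,0,0]},
  {"translation": [1,0,44],"turn": [0,0,0]},
  {"translation": [1,0,52],"turn": [0,0,0]},
  {"translation": [1,0,58],"turn": [0,0,0]},
  {"translation": [1,0,63],"turn": [0,0,0]},
  {"translation": [1,0,66],"turn": [0,0,0]},
  {"translation": [1,0,68],"turn": [0,0,0]},
  {"translation": [1,0,68],"turn": [0,0,0]},
  {"translation": [1,0,68],"turn": [0,0,0]},
])

```text
clock: 3.93
position: [0.4817, -0.2964, 0.0824]
ee_rot: [3.14, -0.001, -0.0]
force: [-3.6, 0.7, 11.7]
width: 0.007
```

Call:
jog_arm([
  {"translation": [0,0,3],"turn": [0,0,0]},
  {"translation": [0,0,3],"turn": [0,0,0]},
  {"translation": [0,0,3],"turn": [0,0,0]},
])

```text
clock: 4.18
position: [0.482, -0.2966, 0.0813]
ee_rot: [3.139, -0.002, 0.001]
force: [-8.5, 1.7, 31.3]
width: 0.007
```

Run:
```python
from h import *
from cell import arm
s=arm.observe()
print(s["clock"],s["position"].round(4),s["force"])
```

```text
4.1833 [ 0.482  -0.2966  0.0813] [-8.50522139  1.7343882  31.28316122]
```

The lever is at its stop: 31 N with only 1 mm of travel. Retreating straight up.

Call:
jog_arm([
  {"translation": [0,0,-30],"turn": [0,0,0]},
  {"translation": [0,0,-70],"turn": [0,0,0]},
  {"translation": [0,0,-110],"turn": [0,0,0]},
  {"translation": [0,0,-150],"turn": [0,0,0]},
  {"translation": [0,0,-200],"turn": [0,0,0]},
  {"translation": [0,-20,-200],"turn": [0,0,0]},
  {"translation": [0,-20,-200],"turn": [0,0,0]},
])

```text
clock: 4.77
position: [0.4838, -0.2731, 0.2824]
ee_rot: [3.14, 0.003, 0.009]
force: [0.8, -0.1, -0.3]
width: 0.006
```

Run:
```python
from h import *
from cell import arm
s=arm.observe()
print(s["clock"],s["position"].round(4),s["joints"].round(3),R.from_rotvec(s["ee_rot"]).as_matrix().round(3)[:,0])
for n in("side",):
  i=arm.get_image(n);c=arm.camera_info(n)
  for q in("toggle_tip","toggle_pivot"):print([(d["at"],d["confidence"]) for d in arm.landmark_of(n,q)])
cv2.imwrite("pics/s4.png",cv2.resize(i[90:170,350:440],None,fx=4,fy=4,interpolation=2))
print("exp",proj(c,[[.481,-.297,.126],[.481,-.297,.074]]))
for yaw in(0,.8,1.2,1.6):
  print(yaw,cmd(s,np.array([.53-.07*np.sin(yaw),.279+.07*np.cos(yaw),.26])*[1,1,1]+[2*.07*np.sin(yaw),-2*.07*np.cos(yaw),0],yaw))
```

```text
4.7667 [ 0.4838 -0.2731  0.2824] [ 0.677  0.303 -0.339  1.644  0.106  1.207  0.318] [1.    0.002 0.006]
[]
[([399.9, 126.1], 0.76), ([387.0, 143.5], 0.32)]
exp [[390.99149359 131.68962101]
 [389.03303853 145.2895615 ]]
0 ([47.1, -482.0, 22.0], [0.001, -0.006, 0.002])
0.8 ([97.4, -503.1, 22.3], [0.003, -0.005, -0.798])
1.2 ([112.5, -526.5, 22.3], [0.004, -0.004, -1.198])
1.6 ([117.3, -553.9, 22.3], [0.005, -0.003, -1.598])
```

View pics/s4.png

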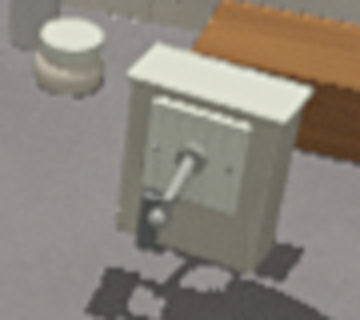

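The ball moved from (392,130.5) to (389,143.5), close to the projection for the off stop, so the lever is fully down. Next I'll go over the jar with the gripper open.

Call:
jog_arm([
  {"translation": [4,-40,0],"turn": [0,0,0]},
  {"translation": [8,-80,5],"turn": [0,0,0]},
  {"translation": [12,-120,10],"turn": [0,0,0]},
  {"translation": [46,-482,22],"turn": [0,0,0]},
  {"translation": [46,-482,22],"turn": [0,0,0]},
  {"translation": [46,-482,22],"turn": [0,0,0]},
  {"translation": [46,-482,22],"turn": [0,0,0]},
  {"translation": [46,-482,22],"turn": [0,0,0]},
  {"translation": [46,-482,22],"turn": [0,0,0]},
  {"translation": [46,-482,22],"turn": [0,0,0]},
  {"translation": [46,-482,22],"turn": [0,0,0]},
  {"translation": [46,-482,22],"turn": [0,0,0]},
], claw=-1)

```text
clock: 5.92
position: [0.5272, 0.2092, 0.2546]
ee_rot: [3.142, 0.002, -0.005]
force: [-0.6, 0.4, -1.5]
width: 0.828
```

Call:
jog_arm([
  {"translation": [0,0,0],"turn": [0,0,0]},
  {"translation": [0,0,0],"turn": [0,0,0]},
])

```text
clock: 6.08
position: [0.5272, 0.2076, 0.2546]
ee_rot: [3.141, 0.005, -0.006]
force: [1.0, -1.3, -0.1]
width: 0.964
```

Run:
```python
from h import *
from cell import arm
s=arm.observe();c=arm.camera_info("wrist");i=arm.get_image("wrist")
print(s["clock"],s["position"].round(4),s["joints"].round(3),R.from_rotvec(s["ee_rot"]).as_matrix().round(3)[:,0],s["width"])
for q in("cap_mid","cap","jar"):
  z={"cap_mid":.091,"cap":.071,"jar":0}[q]
  for d in arm.landmark_of("wrist",q):
    print(q,np.round(d["at"],1),round(d["confidence"],2),atz(c,d["at"],z).round(4))
d=arm.trace("wrist","cap")
for e in d: print(e["box"],e["confidence"])
cv2.imwrite("pics/w5.png",i)
```

```text
6.0833 [0.5272 0.2076 0.2546] [-0.068  0.378 -0.548  1.641  0.207  1.185 -0.66 ] [ 1.     0.003 -0.004] 0.9643448864447703
cap_mid [321.7 116.9] 0.85 [0.5248 0.2763 0.091 ]
cap [323.4 115.8] 0.72 [0.5265 0.2774 0.071 ]
jar [287.7 216.3] 0.76 [0.4755 0.1373 0.    ]
jar [219.3 121. ] 0.57 [0.388  0.2705 0.    ]
[297.0, 86.7, 53.2, 60.2] 0.57
```

View pics/w5.png

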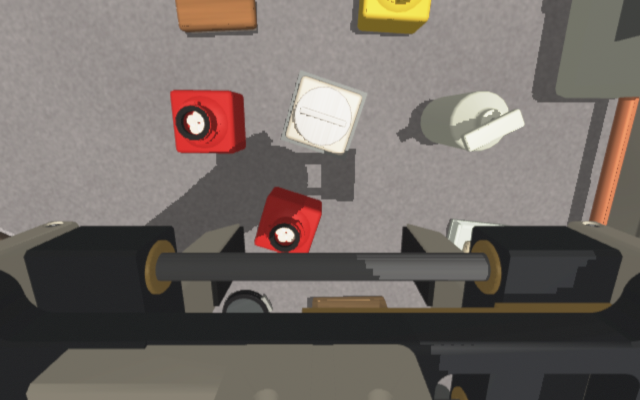

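The cap is centred at about (324,116) in the picture, which gives (0.527, 0.2765). The estimates agree within 2 mm and the pads have clear space on both sides. I'll move over it and descend.

Call:
jog_arm([
  {"translation": [0,-35,0],"turn": [0,0,0]},
  {"translation": [0,-69,0],"turn": [0,0,0]},
  {"translation": [0,-69,30],"turn": [0,0,0]},
  {"translation": [0,-69,65],"turn": [0,0,0]},
  {"translation": [0,-69,95],"turn": [0,0,0]},
  {"translation": [0,-69,115],"turn": [0,0,0]},
  {"translation": [0,-69,120],"turn": [0,0,0]},
  {"translation": [0,-69,120],"turn": [0,0,0]},
  {"translation": [0,-69,120],"turn": [0,0,0]},
])

```text
clock: 7.08
position: [0.5288, 0.2752, 0.1378]
ee_rot: [-3.141, 0.002, -0.002]
force: [0.3, 0.3, 1.0]
width: 1.003
```

Run:
```python
from h import *
from cell import arm
s=arm.observe();c=arm.camera_info("wrist");i=arm.get_image("wrist")
print(s["clock"],s["position"].round(4),R.from_rotvec(s["ee_rot"]).as_matrix().round(4),s["width"],s["joints"].round(2))
a=np.linspace(0,6.283,60)
p=proj(c,np.c_[.527+.028*np.cos(a),.2765+.028*np.sin(a),0*a+.111])
print("exp rows",p.min(0),p.max(0))
for q in("cap_mid","cap"):
  for d in arm.landmark_of("wrist",q): print(q,d["at"],d["confidence"])
j=i.copy();cv2.polylines(j,[p.round().astype(int)],True,(0,0,255),1);cv2.imwrite("pics/w6.png",j)
```

```text
7.0833 [0.5288 0.2752 0.1378] [[ 1.0e+00 -1.1e-03  1.0e-03]
 [-1.1e-03 -1.0e+00  5.0e-04]
 [ 1.0e-03 -5.0e-04 -1.0e+00]] 1.0031516770488853 [-0.21  0.53 -0.52  1.72  0.31  0.97 -0.85]
exp rows [277.80335387 182.63649104] [363.99783801 263.93226118]
cap_mid [321.2, 214.2] 0.95
cap [321.7, 207.7] 0.93
```

View pics/w6.png

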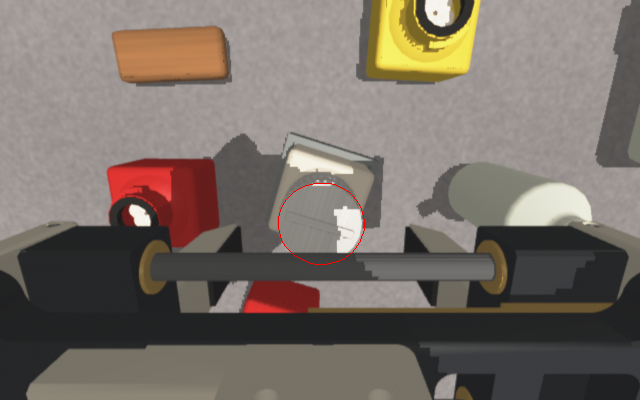

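The drawn circle matches the cap's top and the cap lies between the fingers. Going down and gripping at 60 N.

Call:
jog_arm([
  {"translation": [-2,-1,30],"turn": [0,0,0]},
  {"translation": [-2,-1,50],"turn": [0,0,0]},
  {"translation": [-2,-1,63],"turn": [0,0,0]},
  {"translation": [-2,-1,63],"turn": [0,0,0]},
  {"translation": [-2,-1,63],"turn": [0,0,0]},
])

```text
clock: 7.65
position: [0.5262, 0.2766, 0.0742]
ee_rot: [3.142, -0.0, -0.0]
force: [0.8, 0.6, 0.3]
width: 1.001
```

Call:
jog_arm([
  {"translation": [0,0,0],"turn": [0,0,0]},
  {"translation": [0,0,0],"turn": [0,0,0]},
  {"translation": [0,0,0],"turn": [0,0,0]},
  {"translation": [0,0,0],"turn": [0,0,0]},
  {"translation": [0,0,0],"turn": [0,0,0]},
  {"translation": [0,0,0],"turn": [0,0,0]},
  {"translation": [0,0,0],"turn": [0,0,0]},
  {"translation": [0,0,0],"turn": [0,0,0]},
], claw=1, grip_force=60)

```text
clock: 8.32
position: [0.5265, 0.2765, 0.074]
ee_rot: [-3.141, 0.001, -0.001]
force: [2.3, -0.3, 1.3]
width: 0.603
```

Run:
```python
from h import *
from cell import arm
s=arm.observe()
print(s["clock"],s["position"].round(4),s["width"]*92,s["force"].round(2),s["ft_torque"].round(2))
```

```text
8.3167 [0.5265 0.2765 0.074 ] 55.497230021743896 [ 2.25 -0.28  1.32] [-0.13 -0.41  0.02]
```

The grip is good at 55.5 mm with little side force. Starting the turn anticlockwise (-z of the tool), climbing 2 mm per rad.

Call:
jog_arm([
  {"translation": [0,0,-0.1],"turn": [0,0,-0.06]},
  {"translation": [0,0,-0.2],"turn": [0,0,-0.12]},
  {"translation": [0,0,-0.4],"turn": [0,0,-0.18]},
  {"translation": [0,0,-0.5],"turn": [0,0,-0.24]},
  {"translation": [0,0,-0.6],"turn": [0,0,-0.3]},
  {"translation": [0,0,-0.7],"turn": [0,0,-0.36]},
  {"translation": [0,0,-0.8],"turn": [0,0,-0.42]},
  {"translation": [0,0,-1.0],"turn": [0,0,-0.48]},
  {"translation": [0,0,-1.0],"turn": [0,0,-0.48]},
  {"translation": [0,0,-1.0],"turn": [0,0,-0.48]},
])

```text
clock: 9.15
position: [0.5262, 0.2761, 0.0748]
ee_rot: [3.052, 0.743, 0.0]
force: [1.3, -3.1, 3.0]
width: 0.599
```

```bash
cat > st.py <<'E'
from h import *
from cell import arm
s=arm.observe();x=R.from_rotvec(s["ee_rot"]).as_matrix()
c=arm.camera_info("wrist");i=arm.get_image("wrist")
print(s["clock"],s["position"].round(4),"yaw",np.arctan2(x[1,0],x[0,0]).round(3),"tilt",x[:2,2].round(4),s["width"]*92,s["force"].round(2),s["ft_torque"].round(2),s["joints"].round(2))
import sys;cv2.imwrite("pics/%s.png"%sys.argv[1],i[130:330,200:440])
for q in("cap_mid",):
  for d in arm.landmark_of("wrist",q): print(q,d["at"],d["confidence"])
E
python3 st.py w7
```

```text
9.15 [0.5262 0.2761 0.0748] yaw 0.478 tilt [ 0.0001 -0.0004] 55.13997234759154 [ 1.32 -3.12  3.03] [-0.51 -0.25  0.09] [-0.16  0.63 -0.61  1.77  0.45  0.88 -0.5 ]
cap_mid [322.7, 256.0] 0.59
```

View pics/w7.png

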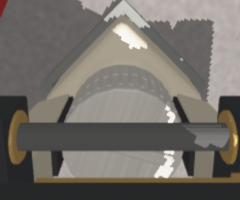

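The jar has turned relative to the gripper, with its corner now facing up in the picture. The cap's bar is mostly hidden by the rod, so I'll enhance the crop to check for slip.

Run:
```python
import cv2
i=cv2.imread("pics/w7.png")[80:190,50:190]
g=cv2.createCLAHE(4,(4,4)).apply(cv2.cvtColor(i,6))
cv2.imwrite("pics/w7b.png",cv2.resize(g,None,fx=5,fy=5,interpolation=2))
```

```text
(no output)
```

View pics/w7b.png

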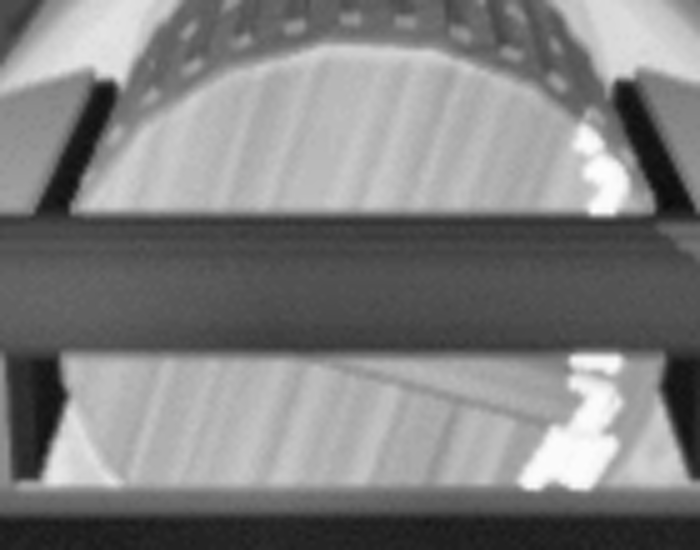

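The bar still slopes about 16° in the tool view, as before (17–19°), so the cap turns with the jaws without slip. Continuing.

Call:
jog_arm([
  {"translation": [0,0,-0.1],"turn": [0,0,-0.06]},
  {"translation": [0,0,-0.2],"turn": [0,0,-0.12]},
  {"translation": [0,0,-0.4],"turn": [0,0,-0.18]},
  {"translation": [0,0,-0.5],"turn": [0,0,-0.24]},
  {"translation": [0,0,-0.6],"turn": [0,0,-0.3]},
  {"translation": [0,0,-0.7],"turn": [0,0,-0.36]},
  {"translation": [0,0,-0.8],"turn": [0,0,-0.42]},
  {"translation": [0,0,-1.0],"turn": [0,0,-0.48]},
  {"translation": [0,0,-1.0],"turn": [0,0,-0.48]},
])

```text
clock: 10.0
position: [0.5263, 0.2762, 0.0758]
ee_rot: [2.785, 1.452, 0.0]
force: [1.9, -3.4, 4.4]
width: 0.604
```

Call:
jog_arm([
  {"translation": [0,0,-0.1],"turn": [0,0,-0.06]},
  {"translation": [0,0,-0.2],"turn": [0,0,-0.12]},
  {"translation": [0,0,-0.4],"turn": [0,0,-0.18]},
  {"translation": [0,0,-0.5],"turn": [0,0,-0.24]},
  {"translation": [0,0,-0.6],"turn": [0,0,-0.3]},
  {"translation": [0,0,-0.7],"turn": [0,0,-0.36]},
  {"translation": [0,0,-0.8],"turn": [0,0,-0.42]},
  {"translation": [0,0,-0.9],"turn": [0,0,-0.48]},
  {"translation": [0,0,-0.9],"turn": [0,0,-0.54]},
  {"translation": [0,0,-0.9],"turn": [0,0,-0.54]},
  {"translation": [0,0,-0.9],"turn": [0,0,-0.54]},
])

```text
clock: 10.92
position: [0.5255, 0.2769, 0.0764]
ee_rot: [-2.301, -2.137, 0.0]
force: [-0.6, 0.2, 0.0]
width: 0.604
```

```bash
python3 st.py w8;python3 - <<'E'
import cv2
i=cv2.imread("pics/w8.png")[20:190,30:210]
g=cv2.createCLAHE(4,(4,4)).apply(cv2.cvtColor(i,6))
cv2.imwrite("pics/w8b.png",cv2.resize(g,None,fx=3,fy=3,interpolation=2))
E
```

```text
10.9167 [0.5255 0.2769 0.0764] yaw 1.497 tilt [-0.0008  0.0005] 55.54250534175467 [-0.63  0.25  0.02] [ 0.13 -0.14 -0.02] [-0.01  0.71 -0.86  1.76  0.64  0.98  0.37]
cap_mid [319.3, 255.3] 0.57
```

View pics/w8b.png

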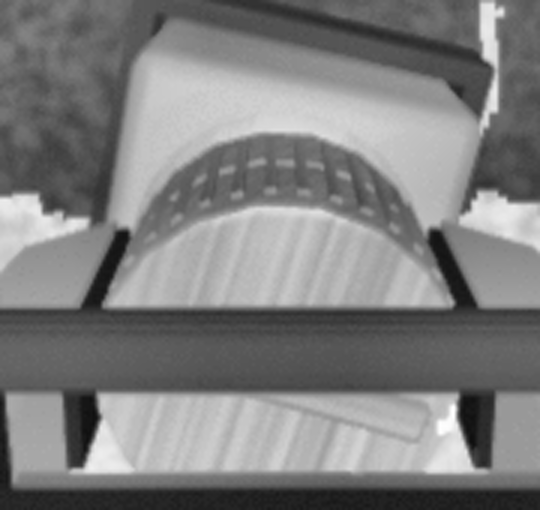

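The bar's slope is unchanged, so the cap has turned 1.50 rad with no slip, and the wrist forces are near zero, so the threads are free. I'll lift a little first.

Call:
jog_arm([
  {"translation": [0,0,-1],"turn": [0,0,0]},
  {"translation": [0,0,-2],"turn": [0,0,0]},
  {"translation": [0,0,-3],"turn": [0,0,0]},
  {"translation": [0,0,-4],"turn": [0,0,0]},
  {"translation": [0,0,-5],"turn": [0,0,0]},
  {"translation": [0,0,-5],"turn": [0,0,0]},
  {"translation": [0,0,-5],"turn": [0,0,0]},
])

```text
clock: 11.6
position: [0.5261, 0.2765, 0.0817]
ee_rot: [2.299, 2.141, 0.0]
force: [0.7, -0.1, -1.0]
width: 0.604
```

```bash
python3 st.py w9
```

```text
11.6 [0.5261 0.2765 0.0817] yaw 1.5 tilt [0.0002 0.    ] 55.60791369502136 [ 0.73 -0.12 -1.03] [ 0.12 -0.1  -0.01] [-0.01  0.71 -0.87  1.76  0.63  0.99  0.38]
cap_mid [322.8, 255.4] 0.73
```

The wrist carries only about 1 N (the cap alone; with the jar it would be about 3.7 N). Lifting the rest.

Call:
jog_arm([
  {"translation": [0,0,-4],"turn": [0,0,0]},
  {"translation": [0,0,-8],"turn": [0,0,0]},
  {"translation": [0,0,-12],"turn": [0,0,0]},
  {"translation": [0,0,-17],"turn": [0,0,0]},
  {"translation": [0,0,-22],"turn": [0,0,0]},
  {"translation": [0,0,-27],"turn": [0,0,0]},
  {"translation": [0,0,-31],"turn": [0,0,0]},
  {"translation": [0,0,-34],"turn": [0,0,0]},
  {"translation": [0,0,-35],"turn": [0,0,0]},
  {"translation": [0,0,-35],"turn": [0,0,0]},
  {"translation": [0,0,-35],"turn": [0,0,0]},
  {"translation": [0,0,-35],"turn": [0,0,0]},
])

```text
clock: 12.7
position: [0.5258, 0.2764, 0.1163]
ee_rot: [-2.299, -2.141, 0.001]
force: [0.4, 0.2, 0.4]
width: 0.604
```

```bash
python3 st.py w10
python3 - <<'E'
from h import *
from cell import arm
i=arm.get_image("side");t=arm.get_image("wrist")
cv2.imwrite("pics/f.png",np.hstack([cv2.resize(i[190:350,190:390],(600,480),interpolation=2)[:, :400],t[0:400,120:520][:480].copy() if 0 else cv2.resize(t[:,120:520],(400,480))]))
for q in("cap_mid","jar_mouth","jar"): print(q,[(np.round(d["at"],1),d["confidence"]) for d in arm.landmark_of("side",q)])
c=arm.camera_info("side");print(proj(c,[[.526,.2765,.133],[.526,.2765,.088],[.526,.2765,0]]))
E
```

```text
12.7 [0.5258 0.2764 0.1163] yaw 1.5 tilt [-0.0004 -0.0003] 55.5694948064497 [0.43 0.2  0.36] [ 0.07 -0.12  0.  ] [ 0.01  0.67 -0.9   1.72  0.59  1.04  0.41]
cap_mid [321.1, 250.9] 0.88
cap_mid [(array([291.6, 258. ]), 0.78)]
jar_mouth [(array([293.1, 270. ]), 0.87), (array([229.1, 306.7]), 0.82), (array([337.5, 237.3]), 0.67), (array([353.9, 287.6]), 0.59)]
jar [(array([337.6, 257.5]), 0.96), (array([262.9, 204.3]), 0.75), (array([239.4, 325.6]), 0.71), (array([349.7, 310.8]), 0.66), (array([297.1, 290.3]), 0.59)]
[[293.00470355 258.61117104]
 [294.09443217 271.01912965]
 [296.01314665 292.86615591]]
```

View pics/f.png

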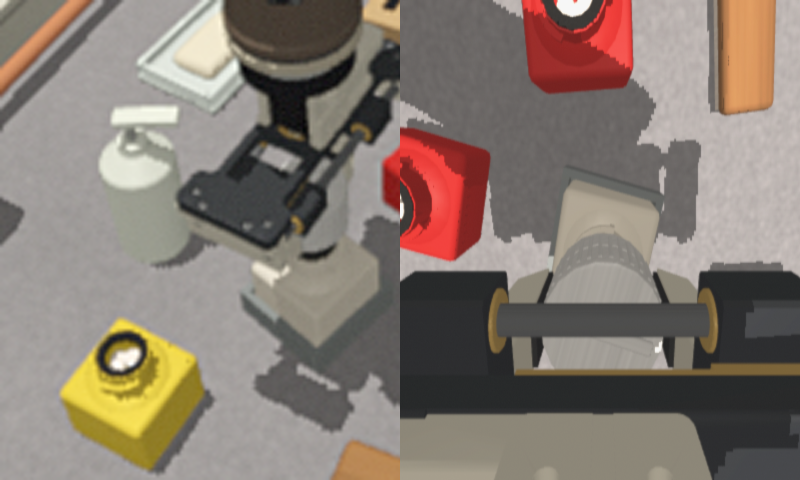

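The jar sits in its socket with the mouth seen at (293,270) against (294,271) expected. The cap is held level above it, with cap_mid at (292,258) against (293,259) expected for about 25 mm clearance. Handing in.

```bash
python3 -c "
from cell import arm
print(arm.sign_off())"
```

```text
the job is handed in; nothing more can be done
None
```

I switched the shower off first, then unscrewed the cap. I handed in at 13 s with the gripper still holding the cap level over the jar's mouth.

- **Toggle:** I pushed the lever down until it hit its stop, at 31 N with only 1 mm of further travel. In the side picture the ball dropped about 13 px, against 13.6 px expected for full off. The landmark network didn't report the tip in that last picture, so I read its position from the image myself.
- **Cap:** I turned it 1.50 rad anticlockwise at 60 N grip. The bar on its top kept the same slope relative to the jaws, so the pads did not slip.
- **Lift:** At the start of the lift the wrist carried about 1 N, too little for the jar to be coming up with it.
- **Final check:** The cap's underside is about 25 mm above the rim, with tilt under 0.001 rad. The jar is seated in its socket, with its mouth within about 1 px of where it should be. I noticed nothing displaced in the last pictures, but they show only the jar's surroundings; I took no final picture of the whole ledge.

One jog call was refused because I left out the turn values, so nothing moved. I also viewed 12 pictures, which is the limit but more than the 8 planned.

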